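Nest the stacked maintenance tubs

ROBOT

A 6-joint arm with a two-finger parallel gripper is mounted at the origin on the work surface. World frame = base frame: x ahead of the robot, y to its left, z up, the work surface at z = 0. Lengths are in m, angles in rad, forces in N, time in s.
With the tool pointing down it reaches from about 0.375 to 0.975 m from the base axis. Payload 3.8 kg.
Tool frame: the origin (TCP) lies at the very end of the fingers, on their centre line; the grasp point (between the pads) lies 19 mm behind it; y points along the fingers, x is the direction in which the jaws open and shut, and the axes are right-handed (so a half turn about y gives the same grasp; the last joint's range is limited). The gripper opens to 85 mm and grips with 20 to 120 N. Pads are 22 mm wide; open, the fingers measure 114 mm over their backs; the gripper's body (76 mm by 85 mm) begins 54 mm behind the grasp point. The pads swing forward as they close: fully open they stand 13 mm farther back than shut.
Start: joints at [-1.299, 0.264, 1.604, -0, 1.274, -0.037], TCP at [0.205, -0.643, 0.231] pointing down, gripper open.
Joint ranges: [-2.63, 2.63], [-0.94, 2.18], [0.31, 2.57], [-1.31, 4.45], [0, 2.66], [-2.55, 2.55]. Speed limits (rad/s): [2.57, 2.57, 3.14, 3.14, 3.14, 3.14].

INTERFACE

Orientations are given as a rotation vector (axis times angle).
In Python, from workcell import bot, cams gives the robot as it stands.
- The arm moves only by the tool play_rows, never from a script. Its argument "motion" is a list of rows, each a list of 2 entries, a list of its own where there are three numbers: the shift along the world's x, y, z normalised to -1 to 1, where 1 is 400 mm, then the turn, a rotation vector about the world's x, y, z normalised to -1 to 1, where 1 is pi/4 rad. In form: [[[tx, ty, tz], [ax, ay, az]], ...]. A call has 1 to 10 rows; each row is the pose to reach, as a shift and turn from the pose commanded when the call began; what a row does not reach only later rows make up. A row lasts 1/8 s, in which the tool goes at most 62.5 mm and 10.7 degrees, less where a joint would pass 70% of its speed; a pose out of reach is approached as far as the arm can. A call with a number of a shift or a turn outside -1 to 1 is refused whole. A call with a gripper value outside its range is refused whole. "gripper" is the closure, from 0 (fully open) to 1 (shut), set as the call begins (left out, the last holds). The fingers move at their own pace and stop on an object; "squeeze" is the grip in N (left out, the last holds). Time passes only in rows, so rows that repeat a pose let the fingers close. It gives the time, the measured TCP pose, the force and the opening at its end, in the units of the state.
- bot.read_state(): the state, without advancing time (a new reading comes with each control period).
- cams.read_camera(name): name is "scene" or "top" or "wrist"; returns (picture, depth): 480x640x3 uint8, red, green, blue; 480x640 float32, m along the optical axis (not along the pixel's ray), 0 where there is no reading.
- cams.calibration(name): a dict with "mtx" (3x3 intrinsics, pixels), "R" (3x3) and "t" (3): a world point X has camera coordinates R X + t; the wrist camera has in their place "tool_from_camera" (4x4, takes a point from camera to tool coordinates, whose origin is the TCP and whose axes are the tool frame's). Camera axes: x right, y down, z forward; pixel columns grow to the right and rows downward; lengths in m; the calibration is good to about 2 mm. The wrist camera is an equidistant fisheye: a pixel r from the principal point sees the ray r / f radians off the axis. A picture is of the moment at which its call begins: read the wrist's pose just before it. calibration takes no time and is no camera call.
- bot.finish_job(): hands the job in, once; it reports no verdict.
Trained networks look in the newest picture that a camera, given by its name, has taken for a name from the list of things; names that differ only in an ending like _2 or _b are one class to them, and where a whole thing is asked for, a point or a joint stands for the part that bears it (a point fixed in the world has none). Each returns a list of dicts, best first, with "conf" (0 to 1); they miss things now and then, are a little off and sometimes report something else, mostly with a low value. They report only what shows in the picture. A call takes as long as a camera call.
- cams.recognise(camera, label): "xyz" ([x, y, z] in m, in the coordinates of the camera as it stood for that picture, good to about 4 mm: the middle of the surface that is visible of it).
- cams.regions_of(camera, label): "mask" (480x640 bool, what is visible of it).
- cams.mark_of(camera, label): "xyz" ([x, y, z] in m, in the coordinates of the camera as it stood for that picture, good to about 4 mm: a listed point, or the origin of a listed thing).
The state is a dict: "time": time; "q": joint angles; "joint_vel": joint speeds; "joint_torque": joint torques, N m; "tool_pos": TCP position; "tcp_rot": TCP orientation; "wrist_force": force on the tool from outside, world axes, zero at the start; "torque": the same for the moment, N m; "width": opening from 0.0 (shut) to 1.0 (fully open).
Only numpy, scipy, OpenCV 4.12 (cv2) and the standard library are available. Lean on these libraries where they do the work, as an engineer would, in place of code of your own. Each camera call takes 0.05 s, during which the arm holds its last target.

TASK

The two empty tubs on the rubber mat are stacked high; put them away nested instead. Lift the blue tub clear of the grey one, turn it half a turn so that both white plaques are at the same end, set it down into the grey tub without dropping it, then press it gently until it is fully home, its collar resting on the grey rim all round, and let go. Do not lean on it hard (over about 25 N), leave the grey tub where it stands, and leave the canister, dish and heater guard alone.

Things in the scene. Friction and masses are not known exactly. Their poses are not given: they have to be found in the camera images.
- upper_tub_center (a point): Middle of the BLUE stack-nest tub, half-way up: 35 mm above its underside, 35 mm below its rim. x runs along the tub towards its end with the white plaque, z up. Overall 212 x 144 mm at the rim, 70 mm high, 0.2 to 0.4 kg. Starts stacked on the grey tub, its plaque at the opposite end. The foot is 171 x 103 mm.
- lower_tub_center (a point): The same point and axes of the GREY tub: same shape, size and mass, loose on the rubber mat. Home (nested): both centres in line, blue 30 mm above grey, same heading, the underside of the blue collar resting on the grey rim all round. Stacked: blue 63 mm above grey.
- upper_tub: Blue tub, origin under its centre. Round the top runs an upright collar 10 mm thick and 30 mm high (z 40 to 70 mm; half sizes outside 106 x 72, inside 96 x 62 mm), the place to pinch from above with one finger inside; nested, the grey rim is just below it. Beneath it the walls taper in by 6 mm to the foot.
- lower_tub: Grey tub, origin under its centre. Going in, the blue tub has 1.3 mm of play at the long sides, and the springy grey end walls wedge it: by its weight alone it hangs 2 to 6 mm short of home, often crooked, and needs a push that rises to 10 to 19 N, in the middle of its floor, to go home. Friction then keeps it. Pressed at one edge it stays crooked and the pair may tip.
- upper_tub_plaque (a point): On the blue rim's top, middle of the end with the blank white plaque (50 mm wide, on the collar's outside and top): 101 mm from the centre along the tub's x, 70 mm above its underside.
- lower_tub_plaque (a point): The same point on the grey tub.
- upper_tub_floor (a point): Middle of the blue tub's flat inner floor, 18 mm above its underside and 52 mm below its rim, clear for 30 mm to either side in y: the place to press.
- upper_tub_ledge (a point): Ledge on one of the four columns inside the blue tub, at x 52, y 48 mm, 63 mm above its underside. Columns stand at x = +52 and x = -20 mm on both long walls, reach in to 41 mm from the middle line at the top and 33 mm at the floor, and are 13 mm wide at the top, 32 mm at the foot. Outside they show as grooves.
- lower_tub_ledge (a point): Ledge on one of the same four columns of the grey tub. With the plaques at opposite ends the blue foot rests on these ledges (stacked); with the plaques at the same end the blue grooves pass down over the grey columns and the tub goes in.
- upper_tub_side0 (a point): Pinch place on top of the blue collar, long side towards the tub's +y, midway between two columns: x 16, y +67 mm from the centre, on the rim (70 mm above the underside). The collar is 10 mm thick across y here, the gap between columns 60 mm at the rim.
- upper_tub_side1 (a point): The like pinch place on the other long side: x 16, y -67 mm.
- upper_tub_end0 (a point): Pinch place on top of the blue collar, middle of the plaque end: x +101 mm, on the rim; 10 mm thick across x; inside, a sloping shoulder begins 20 mm below the rim.
- upper_tub_end1 (a point): Pinch place on top of the blue collar, middle of the plain end: x -101 mm.
- mat: Dark rubber mat fixed on the stand, 300 x 220 x 3 mm, origin under its centre, z up; the grey tub stands on it.
- canister: Closed green plastic food canister, 90 mm across, 104 mm high, standing; origin at the centre of its underside. Leave alone.
- dish: White ceramic feeder dish, 110 mm across, 32 mm high; origin at the centre of its underside. Leave alone.
- heater_guard: Glass heater guard tube lying along its x, 180 mm long, with 44 mm square black end caps; origin under its centre. Leave alone.

How it is judged:
On the way, in this order (a step that is already met when the one before it is completed fails the run):
1. the blue tub is lifted clear of the grey tub (z of upper_tub_center in the frame of lower_tub_center above 0.085 m), for 0.1 s.
2. the blue tub, turned half a turn, is down inside the grey tub (x of upper_tub_plaque in the frame of lower_tub_center above 0.08 m and z of upper_tub_center in the frame of lower_tub_center below 0.05 m), for 0.1 s.
At the end, for the whole second after the job is handed in: The blue tub is nested in the grey one, plaques at the same end, within 1.2 mm of fully home (30 mm above the grey tub), level in it within 0.010 rad and centred within 4 mm; the grey tub stands flat within 40 mm of where it was; both tubs at rest (x of upper_tub_plaque in the frame of lower_tub_center above 0.08 m and z of upper_tub_center in the frame of lower_tub_center between 0.027 and 0.0312 m and angle between the z axis of upper_tub_center and the z axis of lower_tub_center, either way round below 0.01 rad and horizontal distance between upper_tub_center and lower_tub_center below 0.004 m and angle between lower_tub_center's own z axis and vertical below 0.03 rad and distance of lower_tub from where it was at the start of the episode below 0.04 m and linear speed of each of upper_tub, lower_tub below 0.02 m/s); the robot touches nothing.
It fails at once if the tubs are pressed on the mat with more than 38 N (their own weight included) (contact force between lower_tub and mat above 38 N).
It fails at once if the blue tub is dropped or slammed into the grey one (moving faster than 0.45 m/s inside it) (z of upper_tub_center in the frame of lower_tub_center below 0.055 m and horizontal distance between upper_tub_center and lower_tub_center below 0.05 m and linear speed of upper_tub above 0.45 m/s).
It fails at once if the grey tub is tipped or shoved away from its place by more than 40 mm (angle between lower_tub_center's own z axis and vertical above 0.2 rad or distance of lower_tub from where it was at the start of the episode above 0.04 m).
It fails at once if the canister, dish or heater guard is moved by more than 20 mm or tipped (distance of any of canister, dish, heater_guard from where it was at the start of the episode above 0.02 m or angle between any of canister, dish, heater_guard's own z axis and vertical above 0.3 rad).
It also fails if it takes over 64 s, if anything falls off the work surface, if the arm or the gripper's body presses on something with over 40 N, if the wrist force passes 120 N, or if a joint passes its speed limit or range.

## Working session

There is one attempt and no reset: what is moved stays moved. The work goes in short steps, Python scripts to look and compute and a tool call to move; the robot and the scene stay as the last step left them, time stands still between calls to the robot, and variables do not carry over. Pictures are saved under pics/ and viewed, and the job is handed in when it is done.

Besides the shell and the picture viewer there is one more tool, called after ">>>" in YAML: its name, and indented under it one key for each argument. play_rows: Moves the arm, as the interface text tells. Its arguments: {"type":"object","properties":{"motion":{"type":"array","items":{"type":"array"}},"gripper":{"type":"number"},"squeeze":{"type":"number"}},"required":["motion"]}

```bash
mkdir -p pics
cat > h.py <<'E'
import numpy as np, cv2
from scipy.spatial.transform import Rotation as R
from workcell import bot, cams
def shot(name,fn):
    s=bot.read_state(); im,d=cams.read_camera(name); cv2.imwrite('pics/'+fn,im[:,:,::-1]); return s,im,d
def toworld(name,p,s=None):
    c=cams.calibration(name); p=np.asarray(p,float)
    if name=='wrist':
        T=np.array(c['tool_from_camera']); p=p@T[:3,:3].T+T[:3,3]
        return p@R.from_rotvec(s['tcp_rot']).as_matrix().T+np.array(s['tool_pos'])
    return (p-np.array(c['t']))@np.array(c['R'])
E
python3 - <<'E'
from h import *
s,im,d=shot('top','t0.png')
print(s)
for l in ['upper_tub_plaque','lower_tub_plaque','upper_tub_center','lower_tub_center','upper_tub_floor','upper_tub_side0','upper_tub_side1','upper_tub_end0','upper_tub_end1','canister','dish','heater_guard','mat']:
    for r in cams.mark_of('top',l)[:2]: print(l,r['conf'],toworld('top',r['xyz']).round(4))
shot('scene','s0.png')
print(s['time'],bot.read_state()['time'])
E
```

```text
{'time': 0.0, 'q': array([-1.29891173e+00,  2.64767345e-01,  1.60542913e+00,  6.71139674e-06,
        1.27369360e+00, -3.68653913e-02]), 'joint_vel': array([-0.0004695 , -0.00139732, -0.0012467 ,  0.00076213, -0.0007766 ,
       -0.0003093 ]), 'joint_torque': array([ 6.40634371e-04, -5.15105760e+01, -3.67317688e+01, -2.12024923e-05,
        1.27482330e-02, -2.43419390e-05]), 'tool_pos': array([ 0.20492998, -0.64234482,  0.2299227 ]), 'tcp_rot': array([-1.33811918,  0.98010096, -0.97711557]), 'wrist_force': array([-1.64710072,  0.42797449, -0.57584768]), 'torque': array([-0.00331092,  0.01949124, -0.033134  ]), 'width': 0.9969713067243646}
upper_tub_plaque 0.85 [ 0.4707 -0.1006  0.1418]
upper_tub_center 0.96 [ 0.5728 -0.0798  0.1049]
upper_tub_floor 0.59 [ 0.5768 -0.0714  0.0843]
upper_tub_side0 0.75 [ 0.5699 -0.1491  0.1361]
upper_tub_side0 0.58 [ 0.5385 -0.0156  0.1346]
upper_tub_side1 0.75 [ 0.5699 -0.1491  0.1361]
upper_tub_side1 0.58 [ 0.5385 -0.0156  0.1346]
upper_tub_end0 0.87 [ 0.6702 -0.0454  0.132 ]
upper_tub_end0 0.67 [ 0.4738 -0.1003  0.1338]
upper_tub_end1 0.87 [ 0.6702 -0.0454  0.132 ]
upper_tub_end1 0.67 [ 0.4738 -0.1003  0.1338]
canister 0.67 [ 0.7141  0.3282 -0.0014]
dish 0.96 [ 0.5349 -0.3343  0.0015]
dish 0.39 [ 0.7146  0.3241 -0.0025]
heater_guard 0.81 [ 0.481   0.3035 -0.0016]
0.0 0.75
```

View pics/t0.png

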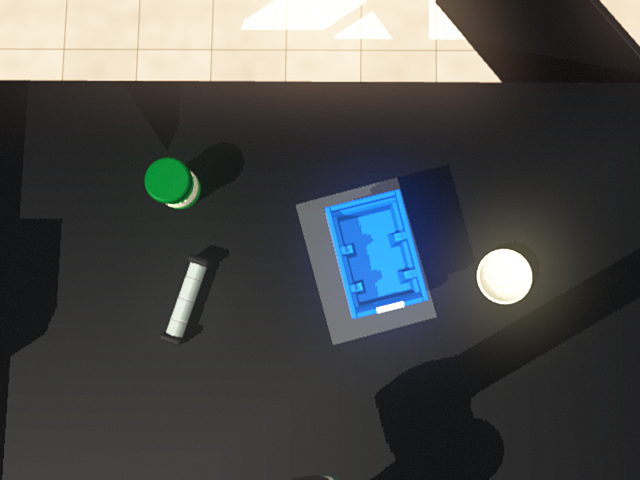

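View pics/s0.png

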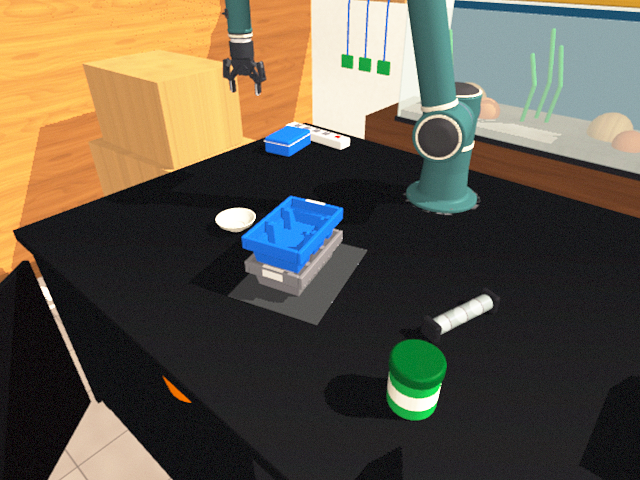

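The top view shows the blue tub stacked, its plaque at (390,306) at the robot end. The scene view shows the grey plaque at the far end, (272,273). Next I'll fit the rim from depth.

```bash
cat >> h.py <<'E'
def cloud(name,d,mask=None,s=None):
    c=cams.calibration(name);K=np.array(c['mtx']); v,u=np.nonzero((d>0)&(mask if mask is not None else True)); z=d[v,u]
    x=(u-K[0,2])/K[0,0];y=(v-K[1,2])/K[1,1]
    if name=='wrist':
        r=np.hypot(x,y);k=np.where(r>1e-9,np.tan(r)/np.maximum(r,1e-9),1);x=x*k;y=y*k
    return toworld(name,np.c_[x*z,y*z,z],s),u,v
def bluemask(im):
    h=cv2.cvtColor(im,cv2.COLOR_RGB2HSV); return (h[...,0]>95)&(h[...,0]<125)&(h[...,1]>120)&(h[...,2]>60)
E
python3 - <<'E'
from h import *
for n in ['top','scene']:
    s,im,d=shot(n,n+'1.png')
    P,u,v=cloud(n,d)
    sel=(abs(P[:,0]-.573)<.16)&(abs(P[:,1]+.08)<.16)&(P[:,2]>.125)&(P[:,2]<.15)
    Q=P[sel]; print(n,len(Q),np.percentile(Q[:,2],[5,50,95]).round(4))
    Q=Q[abs(Q[:,2]-np.median(Q[:,2]))<.008]
    r=cv2.minAreaRect((Q[:,:2]*1000).astype(np.float32)); print(r)
    if n=='top':
        sel=(abs(P[:,0]-.573)<.16)&(abs(P[:,1]+.08)<.16)&(P[:,2]<.03)
        m=P[sel]; print('mat z',np.median(m[:,2]))
        sel=(abs(P[:,0]-.573)<.05)&(abs(P[:,1]+.08)<.03)&(P[:,2]>.07)&(P[:,2]<.1); print('floor',np.median(P[sel][:,2]))
    else:
        sel=(abs(P[:,0]-.573)<.16)&(abs(P[:,1]+.08)<.16)&(P[:,2]>.064)&(P[:,2]<.08)
        m=P[sel];m=m[::max(1,len(m)//5)];print(m.round(3))
s=bot.read_state(); M=R.from_rotvec(s['tcp_rot']).as_matrix();print(M.round(3)); print(s['time'])
E
```

```text
top 2461 [0.1277 0.1349 0.1386]
((570.7224731445312, -74.59217071533203), (212.80032348632812, 144.38314819335938), 14.608007431030273)
mat z 0.0005975292809389245
floor 0.08388794753082549
scene 1694 [0.126  0.1348 0.1382]
((571.18310546875, -72.77954864501953), (215.18690490722656, 145.88023376464844), 14.802491188049316)
[[ 0.461 -0.049  0.076]
 [ 0.545 -0.009  0.076]
 [ 0.661 -0.077  0.073]
 [ 0.679 -0.074  0.072]
 [ 0.674 -0.051  0.067]
 [ 0.649  0.022  0.065]]
[[ 0.304  0.     0.953]
 [-0.953 -0.     0.304]
 [ 0.    -1.    -0.   ]]
0.85
```

Run:
```python
from h import *
a=np.deg2rad(194.65);X=np.array([np.cos(a),np.sin(a)]);Y=np.array([-X[1],X[0]]);c=np.array([.571,-.0745])
n='top';s,im,d=shot(n,'top2.png');P,u,v=cloud(n,d)
q=P[:,:2]-c;px=q@X;py=q@Y
for sg in (1,-1):
  for lo in range(34,76,3):
    m=(abs(px-.016)<.018)&(sg*py*1000>=lo)&(sg*py*1000<lo+3)
    if m.sum(): print(sg,lo,m.sum(),np.percentile(P[m,2],[10,50,90]).round(3))
```

```text
1 34 28 [0.083 0.084 0.086]
1 37 30 [0.079 0.082 0.086]
1 40 31 [0.081 0.083 0.086]
1 43 29 [0.082 0.084 0.086]
1 46 27 [0.081 0.084 0.087]
1 49 41 [0.081 0.085 0.091]
1 52 52 [0.094 0.101 0.109]
1 55 29 [0.106 0.108 0.111]
1 58 34 [0.107 0.109 0.111]
1 61 66 [0.11  0.128 0.136]
1 64 33 [0.133 0.135 0.138]
1 67 31 [0.134 0.135 0.138]
1 70 17 [0.133 0.135 0.138]
-1 34 29 [0.082 0.085 0.087]
-1 37 28 [0.081 0.083 0.086]
-1 40 30 [0.081 0.084 0.085]
-1 43 28 [0.081 0.083 0.086]
-1 46 31 [0.081 0.084 0.086]
-1 49 28 [0.081 0.085 0.087]
-1 52 24 [0.091 0.099 0.105]
-1 55 33 [0.107 0.109 0.112]
-1 58 29 [0.106 0.109 0.111]
-1 61 25 [0.109 0.134 0.138]
-1 64 34 [0.134 0.135 0.138]
-1 67 28 [0.134 0.136 0.138]
-1 70 46 [0.061 0.132 0.138]
-1 73 25 [-0.001  0.003  0.006]
```

>>> play_rows:
  motion:
    - [[0.1, 0.14, 0], [0, 0, -0.07]]
    - [[0.25, 0.3, 0], [0, 0, -0.07]]
    - [[0.4, 0.5, 0], [0, 0, -0.07]]
    - [[0.6, 0.75, 0], [0, 0, -0.07]]
    - [[0.75, 0.99, 0], [0, 0, -0.07]]
    - [[0.9, 1, 0], [0, 0, -0.07]]
    - [[0.9, 1, 0], [0, 0, -0.07]]
    - [[0.9, 1, 0], [0, 0, -0.07]]
    - [[0.9, 1, 0], [0, 0, -0.07]]
  gripper: 0.3
  squeeze: 50

```text
time: 2.02
tool_pos: [0.567, -0.2408, 0.2315]
tcp_rot: [-1.319, 1.018, -1.019]
wrist_force: [0.3, -0.9, 0.1]
width: 0.699
```

>>> play_rows:
  motion:
    - [[0.01, 0.12, -0.02], [0, 0, 0]]
    - [[0.0125, 0.245, -0.08], [0, 0, 0]]
    - [[0.0125, 0.245, -0.12], [0, 0, 0]]
    - [[0.0125, 0.245, -0.12], [0, 0, 0]]
    - [[0.0125, 0.245, -0.12], [0, 0, 0]]
  gripper: 0.5

```text
time: 2.65
tool_pos: [0.5706, -0.1463, 0.184]
tcp_rot: [-1.318, 1.02, -1.022]
wrist_force: [0.6, -0.7, 0.6]
width: 0.5
```

Run:
```python
from h import *
s,im,d=shot('wrist','w1.png'); print(s['tool_pos'],R.from_rotvec(s['tcp_rot']).as_matrix().round(3),s['q'],s['wrist_force'])
P,u,v=cloud('wrist',d,bluemask(im),s)
m=(P[:,2]>.126)&(P[:,2]<.146);Q=P[m];print(len(Q),np.percentile(Q[:,2],[5,50,95]))
a=np.deg2rad(194.65);X=np.array([np.cos(a),np.sin(a)]);Y=np.array([-X[1],X[0]]);c=np.array([.571,-.0745])
q=Q[:,:2]-c;px=q@X*1000;py=q@Y*1000
for lo in range(-100,101,25):
  w=(px>lo)&(px<lo+25)&(py>55)
  if w.sum()>5: print(lo,w.sum(),np.percentile(py[w],[3,50,97]).round(1))
```

```text
[ 0.5705794  -0.14628152  0.18402714] [[ 0.25   0.001  0.968]
 [-0.968 -0.001  0.25 ]
 [ 0.001 -1.     0.001]] [-2.93069291e-01  1.36216750e-01  1.84526178e+00 -3.40510613e-04
  1.15890007e+00  1.02518643e+00] [ 0.63685526 -0.70871623  0.64772238]
20696 [0.12819273 0.13567339 0.13717596]
-100 1191 [56.2 67.8 73.9]
-75 925 [64.7 69.2 73.8]
-50 959 [60.2 68.7 73.7]
-25 1291 [56.4 66.8 73.7]
0 812 [64.  68.8 73.7]
25 856 [56.8 68.  73.8]
50 806 [56.6 67.2 73.2]
75 656 [56.2 67.6 73.9]
100 212 [55.3 64.3 73.1]
```

View pics/w1.png

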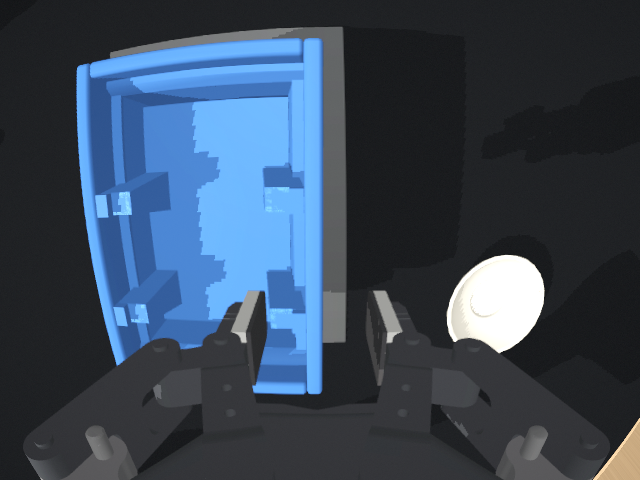

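The rim at column ~313 lies between the fingers (250 and 375). I'll descend and pinch.

>>> play_rows:
  motion:
    - [[0.005, 0.006, -0.05], [0, 0, 0]]
    - [[0.005, 0.006, -0.1], [0, 0, 0]]
    - [[0.005, 0.006, -0.14], [0, 0, 0]]
    - [[0.005, 0.006, -0.165], [0, 0, 0]]
    - [[0.005, 0.006, -0.177], [0, 0, 0]]
    - [[0.005, 0.006, -0.177], [0, 0, 0]]
    - [[0.005, 0.006, -0.177], [0, 0, 0]]
  gripper: 0.5

```text
time: 3.58
tool_pos: [0.5728, -0.1428, 0.1132]
tcp_rot: [-1.318, 1.019, -1.021]
wrist_force: [0.4, 0.1, 0.2]
width: 0.502
```

Run:
```python
from h import *
s,im,d=shot('wrist','w2.png'); print(s['tool_pos'],s['wrist_force'],s['torque'])
```

```text
[ 0.57277239 -0.14278154  0.11323309] [0.43014432 0.09033519 0.19474002] [-0.00198865 -0.01192484  0.00051427]
```

View pics/w2.png

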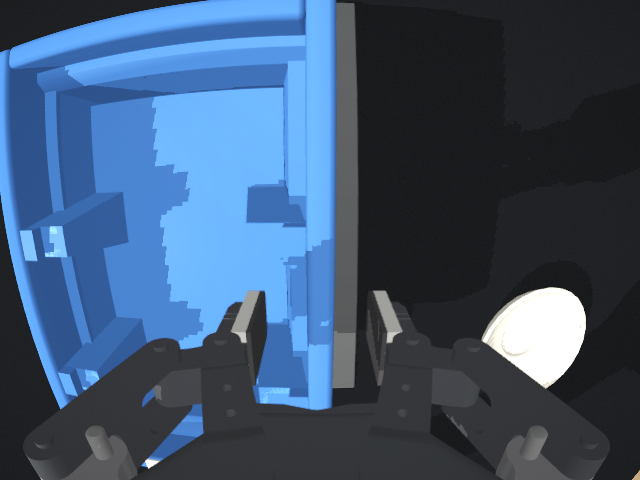

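>>> play_rows:
  motion:
    - [[0, 0, 0], [0, 0, 0]]
    - [[0, 0, 0], [0, 0, 0]]
    - [[0, 0, 0], [0, 0, 0]]
    - [[0, 0, 0], [0, 0, 0]]
    - [[0, 0, 0], [0, 0, 0]]
    - [[0, 0, 0], [0, 0, 0]]
  gripper: 1
  squeeze: 60

```text
time: 4.38
tool_pos: [0.5725, -0.1429, 0.1129]
tcp_rot: [-1.318, 1.02, -1.021]
wrist_force: [-0.3, -0.6, 4.8]
width: 0.104
```

>>> play_rows:
  motion:
    - [[0, 0, 0.01], [0, 0, 0]]
    - [[0, 0, 0.03], [0, 0, 0]]
    - [[0, 0, 0.06], [0, 0, 0]]
    - [[0, 0, 0.1], [0, 0, 0]]
    - [[0, 0, 0.14], [0, 0, 0]]
    - [[0, 0, 0.18], [0, 0, 0]]
    - [[0, 0, 0.2], [0, 0, 0]]
    - [[0, 0, 0.2], [0, 0, 0]]
    - [[0, 0, 0.2], [0, 0, 0]]

```text
time: 5.5
tool_pos: [0.5716, -0.1425, 0.1918]
tcp_rot: [-1.319, 1.021, -1.019]
wrist_force: [-0.7, 0.4, -4.7]
width: 0.107
```

```bash
cat >> h.py <<'E'
def rim(n,im,d,zlo,zhi,c=(.571,-.0745),s=None,blue=True):
    P,u,v=cloud(n,d,bluemask(im) if blue else None,s)
    m=(np.hypot(P[:,0]-c[0],P[:,1]-c[1])<.2)&(P[:,2]>zlo)&(P[:,2]<zhi); return P[m]
E
python3 - <<'E'
from h import *
s,im,d=shot('top','t3.png'); s2,im2,d2=shot('scene','s3.png');print(s['tool_pos'],s['wrist_force'],s['torque'],s['width'])
for l in ['upper_tub_side0','upper_tub_side1','upper_tub_end0','upper_tub_end1','upper_tub_floor','lower_tub_plaque']:
    for r in cams.mark_of('scene',l)[:2]: print(l,r['conf'],toworld('scene',r['xyz']).round(4))
P=rim('top',im,d,.185,.24)
print(len(P))
A=np.c_[P[:,:2]-[.571,-.0745],np.ones(len(P))]; w=np.ones(len(P),bool)
for _ in range(15):
    k=np.linalg.lstsq(A[w],P[w,2],rcond=None)[0]; r=P[:,2]-A@k; w=abs(r)<max(.003,.5*np.std(r[w]))
print(k,w.sum()); print(cv2.minAreaRect((P[w,:2]*1000).astype(np.float32)))
E
```

```text
[ 0.57163459 -0.14251146  0.19176796] [-0.66723872  0.3802681  -4.6968014 ] [-0.19650119 -0.00714283 -0.04333905] 0.10718084835722125
upper_tub_side0 0.83 [ 0.5701 -0.1419  0.2148]
upper_tub_side0 0.69 [ 0.5358 -0.0162  0.2196]
upper_tub_side1 0.83 [ 0.5701 -0.1419  0.2148]
upper_tub_side1 0.69 [ 0.5358 -0.0162  0.2196]
upper_tub_end0 0.82 [ 0.6685 -0.0458  0.2153]
upper_tub_end0 0.64 [ 0.5374 -0.0125  0.2198]
upper_tub_end1 0.82 [ 0.6685 -0.0458  0.2153]
upper_tub_end1 0.64 [ 0.5374 -0.0125  0.2198]
upper_tub_floor 0.66 [ 0.5704 -0.0739  0.1654]
lower_tub_plaque 0.77 [ 0.6687 -0.049   0.076 ]
lower_tub_plaque 0.24 [ 0.5285 -0.1282  0.2113]
3434
[-0.01433074  0.05477293  0.20975333] 1069
((568.6285400390625, -67.97840118408203), (212.08670043945312, 134.197021484375), 14.580667495727539)
```

View pics/s3.png

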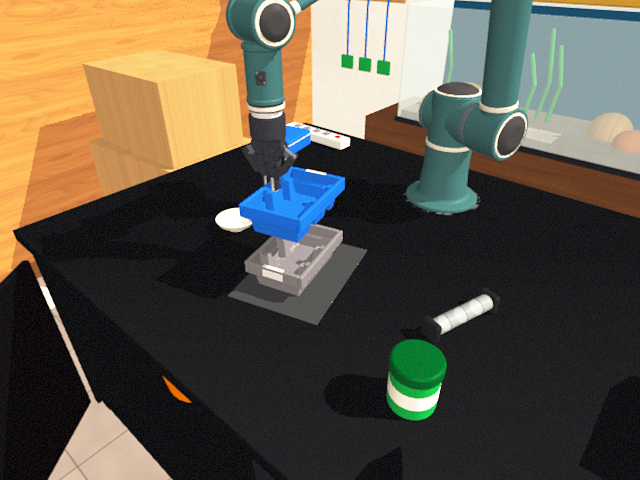

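View pics/t3.png

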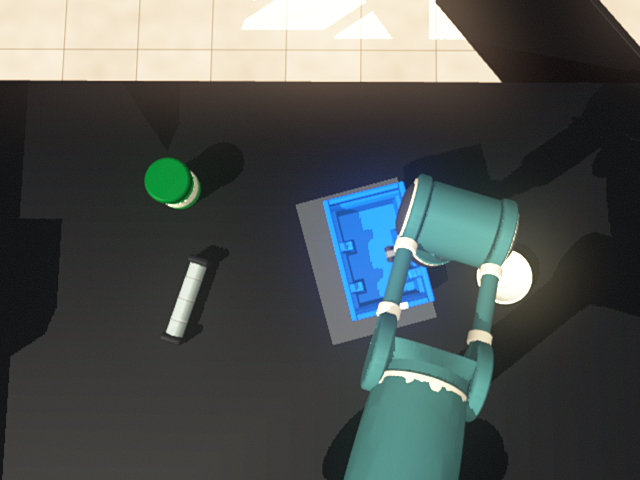

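```bash
cat >> h.py <<'E'
def floorfit(P,c,ang,z0,tol=.012,hx=.055,hy=.026):
    a=np.deg2rad(ang);X=np.array([np.cos(a),np.sin(a)]);Y=np.array([-X[1],X[0]])
    q=P[:,:2]-np.array(c);px=q@X;py=q@Y
    m=(abs(px)<hx)&(abs(py)<hy)&(abs(P[:,2]-z0)<tol);A=np.c_[px,py,np.ones(len(px))][m];z=P[m,2]
    w=np.ones(len(z),bool)
    for _ in range(10):
        k=np.linalg.lstsq(A[w],z[w],rcond=None)[0];r=z-A@k;w=abs(r)<.004
    return k.round(4),w.sum(),np.std(r[w]).round(4)
E
python3 - <<'E'
from h import *
for n in ['top','scene','wrist']:
    s,im,d=shot(n,n+'4.png')
    P,u,v=cloud(n,d,bluemask(im),s); print(n,floorfit(P,(.571,-.0745),194.65,.163,.015))
E
```

```text
top (array([-0.0017,  0.0099,  0.1625]), np.int64(1482), np.float64(0.0017))
scene (array([-0.0011,  0.0073,  0.1644]), np.int64(296), np.float64(0.0009))
wrist (array([0.0012, 0.0039, 0.1633]), np.int64(18649), np.float64(0.0006))
```

View pics/wrist4.png

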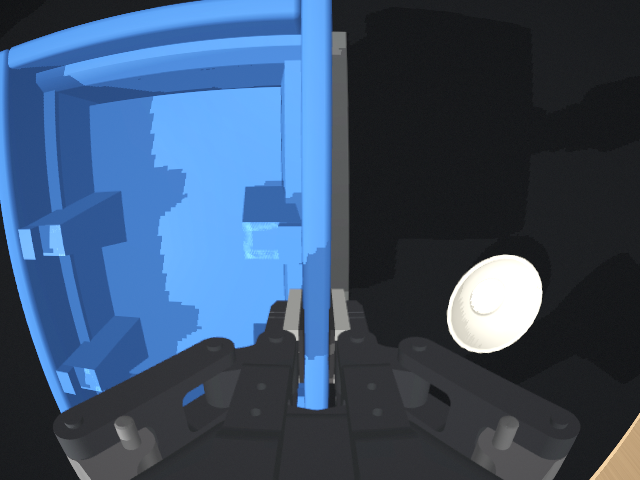

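Level and held; blue is ~142 mm above grey. Now the half turn, carrying it aside so the grey tub can be measured.

>>> play_rows:
  motion:
    - [[0.01, 0.015, 0.01], [0, 0, 0.08]]
    - [[0.03, 0.05, 0.02], [0, 0, 0.25]]
    - [[0.055, 0.08, 0.02], [0, 0, 0.45]]
    - [[0.08, 0.115, 0.02], [0, 0, 0.65]]
    - [[0.1, 0.145, 0.02], [0, 0, 0.83]]
    - [[0.12, 0.175, 0.02], [0, 0, 1]]

```text
time: 6.8
tool_pos: [0.6205, -0.0722, 0.2005]
tcp_rot: [-1.531, 0.413, -0.413]
wrist_force: [0.6, -0.4, -3.7]
width: 0.101
```

>>> play_rows:
  motion:
    - [[0.01, 0.04, 0], [0, 0, 0.18]]
    - [[0.02, 0.09, 0], [0, 0, 0.36]]
    - [[0.03, 0.14, 0], [0, 0, 0.54]]
    - [[0.04, 0.18, 0], [0, 0, 0.71]]
    - [[0.045, 0.215, 0], [0, 0, 0.87]]
    - [[0.049, 0.246, 0], [0, 0, 1]]

```text
time: 7.55
tool_pos: [0.64, 0.0265, 0.2005]
tcp_rot: [-1.561, -0.203, 0.202]
wrist_force: [0.6, 0.6, -3.9]
width: 0.104
```

>>> play_rows:
  motion:
    - [[-0.005, 0.04, 0], [0, 0, 0.18]]
    - [[-0.015, 0.09, 0], [0, 0, 0.36]]
    - [[-0.025, 0.14, 0], [0, 0, 0.54]]
    - [[-0.035, 0.18, 0], [0, 0, 0.71]]
    - [[-0.045, 0.215, 0], [0, 0, 0.87]]
    - [[-0.051, 0.245, 0], [0, 0, 1]]

```text
time: 8.3
tool_pos: [0.6192, 0.1246, 0.2005]
tcp_rot: [-1.413, -0.812, 0.812]
wrist_force: [0.2, 0.1, -3.8]
width: 0.105
```

>>> play_rows:
  motion:
    - [[-0.02, 0.04, 0], [0, 0, 0.18]]
    - [[-0.04, 0.075, 0], [0, 0, 0.37]]
    - [[-0.065, 0.105, 0], [0, 0, 0.57]]
    - [[-0.09, 0.14, 0], [0, 0, 0.77]]
    - [[-0.11, 0.165, 0], [0, 0, 0.92]]
    - [[-0.121, 0.174, 0], [0, 0, 1]]
    - [[-0.121, 0.174, 0], [0, 0, 1]]
    - [[-0.121, 0.174, 0], [0, 0, 1]]

```text
time: 9.3
tool_pos: [0.5711, 0.1933, 0.2005]
tcp_rot: [-1.079, -1.393, 1.393]
wrist_force: [-0.0, -1.3, -3.0]
width: 0.101
```

Run:
```python
from h import *
s=bot.read_state();M=R.from_rotvec(s['tcp_rot']).as_matrix();print(s['tool_pos'],np.rad2deg(np.arctan2(M[1,0],M[0,0])),M[:,1].round(4),s['q'].round(2),s['wrist_force'],s['time'])
c0=(.571,.125)
for n in ['top','scene','wrist']:
    s,im,d=shot(n,n+'5.png')
    P,u,v=cloud(n,d,bluemask(im),s); print(n,'blue floor',floorfit(P,c0,14.65,.17,.02))
    Q=P[(P[:,2]>.212)&(P[:,2]<.232)&(np.hypot(P[:,0]-c0[0],P[:,1]-c0[1])<.17)]
    print('  blue rim',len(Q),np.median(Q[:,2]),cv2.minAreaRect((Q[:,:2]*1000).astype(np.float32)))
    P,u,v=cloud(n,d,~bluemask(im),s)
    Q=P[(P[:,2]>.066)&(P[:,2]<.080)&(np.hypot(P[:,0]-.571,P[:,1]+.0745)<.15)]
    print('  grey rim',len(Q),np.median(Q[:,2]),cv2.minAreaRect((Q[:,:2]*1000).astype(np.float32)) if len(Q)>50 else '')
```

```text
[0.57109139 0.19326701 0.20051213] 104.47301035286479 [ 1.e-04  2.e-04 -1.e+00] [ 0.28  0.15  1.8   0.    1.19 -1.54] [-0.04231112 -1.33190906 -3.01257064] 9.3
top blue floor (array([ 0.0005, -0.0037,  0.1708]), np.int64(1678), np.float64(0.0017))
  blue rim 2203 0.22186499746120106 ((573.726806640625, 125.83014678955078), (212.07623291015625, 144.219970703125), 14.468502044677734)
  grey rim 2002 0.07205623136275444 ((571.3209228515625, -73.50131225585938), (212.45068359375, 144.17279052734375), 14.88100814819336)
scene blue floor (array([-0.0003,  0.0065,  0.1725]), np.int64(538), np.float64(0.0008))
  blue rim 1555 0.22197345393122095 ((575.8275146484375, 127.22777557373047), (212.26991271972656, 144.42239379882812), 14.524975776672363)
  grey rim 1031 0.07281926149809782 ((571.759765625, -71.58396911621094), (216.1614227294922, 145.80516052246094), 14.72670841217041)
wrist blue floor (array([0.0008, 0.0045, 0.1713]), np.int64(18826), np.float64(0.0006))
  blue rim 34125 0.22263702914712852 ((557.4379272460938, 118.65640258789062), (179.55984497070312, 145.49993896484375), 14.405797004699707)
  grey rim 336 0.07160400008638046 ((657.6098022460938, -110.87059020996094), (61.38508224487305, 20.798263549804688), 2.117927312850952)
```

View pics/top5.png

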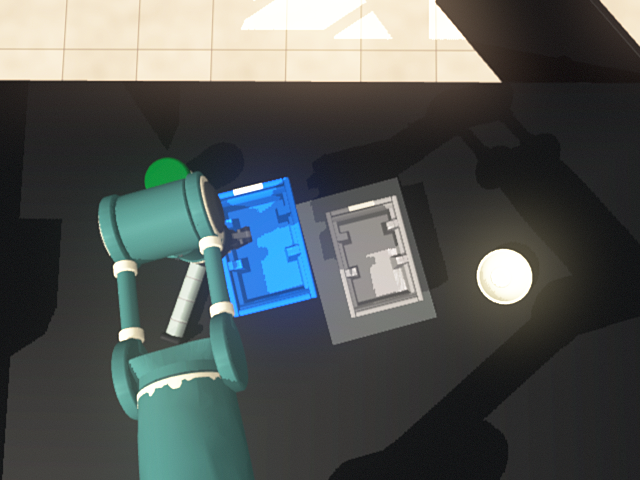

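View pics/scene5.png

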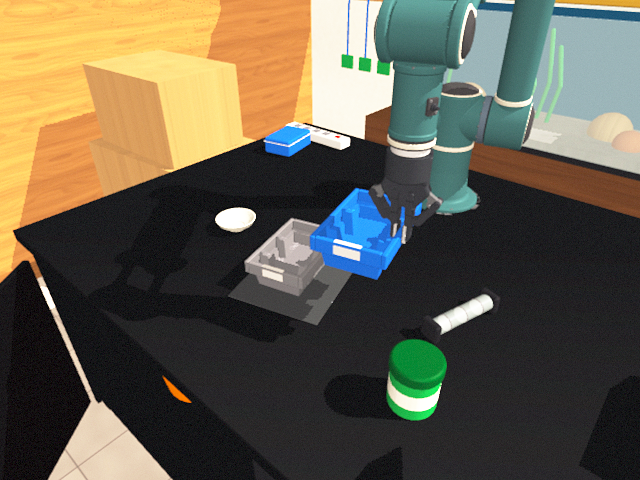

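View pics/wrist5.png

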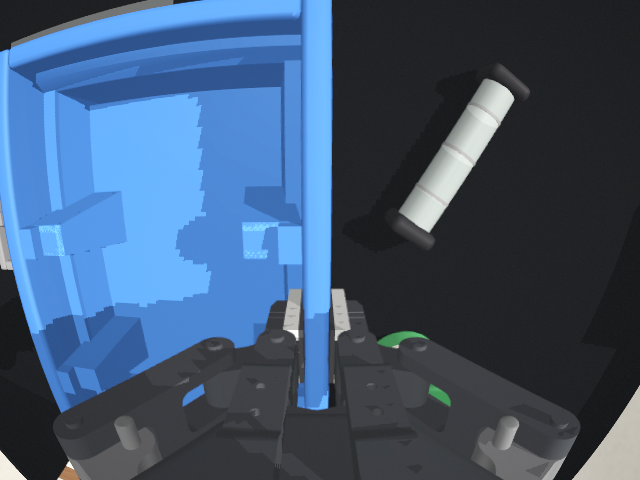

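Both plaques are now at the far end: blue (247,188), grey (362,207) in the top view. Grey did not move. I'll carry blue over grey and lower it to just above.

>>> play_rows:
  motion:
    - [[0, -0.05, 0], [0, 0, 0.003]]
    - [[-0.003, -0.15, 0], [0, 0, 0.005]]
    - [[-0.006, -0.27, 0], [0, 0, 0.005]]
    - [[-0.006, -0.38, 0], [0, 0, 0.005]]
    - [[-0.006, -0.46, -0.02], [0, 0, 0.005]]
    - [[-0.006, -0.498, -0.07], [0, 0, 0.005]]
    - [[-0.006, -0.498, -0.12], [0, 0, 0.005]]
    - [[-0.006, -0.498, -0.16], [0, 0, 0.005]]
    - [[-0.006, -0.498, -0.185], [0, 0, 0.005]]
    - [[-0.006, -0.498, -0.185], [0, 0, 0.005]]

```text
time: 10.7
tool_pos: [0.5677, -0.0049, 0.1251]
tcp_rot: [-1.073, -1.396, 1.398]
wrist_force: [-0.5, 0.3, -2.1]
width: 0.103
```

>>> play_rows:
  motion:
    - [[0, 0, 0], [0, 0, 0]]
    - [[0, 0, 0], [0, 0, 0]]

```text
time: 10.95
tool_pos: [0.5694, -0.0057, 0.1275]
tcp_rot: [-1.077, -1.398, 1.396]
wrist_force: [0.2, 0.8, -2.8]
width: 0.103
```

Run:
```python
from h import *
s=bot.read_state();M=R.from_rotvec(s['tcp_rot']).as_matrix();print(s['tool_pos'],np.rad2deg(np.arctan2(M[1,0],M[0,0])),M[:,1].round(4),s['wrist_force'],s['time'])
c0=(.571,-.0745)
for n in ['top','scene','wrist']:
    s,im,d=shot(n,n+'6.png')
    P,u,v=cloud(n,d,bluemask(im),s); print(n,'blue floor',floorfit(P,c0,14.65,.096,.02))
    Q=P[(P[:,2]>.138)&(P[:,2]<.158)&(np.hypot(P[:,0]-c0[0],P[:,1]-c0[1])<.17)]
    print('  blue rim',len(Q),np.median(Q[:,2]),cv2.minAreaRect((Q[:,:2]*1000).astype(np.float32)))
```

```text
[ 0.56936626 -0.00565282  0.12750429] 104.7921168414293 [ 1.9e-03 -1.0e-04 -1.0e+00] [ 0.24621461  0.84394097 -2.83209238] 10.95
top blue floor (array([ 0.0084, -0.0114,  0.0977]), np.int64(211), np.float64(0.0018))
  blue rim 1672 0.1488265167108921 ((572.405029296875, -73.29705810546875), (211.9491729736328, 144.10079956054688), 14.639708518981934)
scene blue floor (array([0.0049, 0.0094, 0.0994]), np.int64(333), np.float64(0.001))
  blue rim 1107 0.1480802403390329 ((572.8848266601562, -65.35070037841797), (210.2911834716797, 157.67904663085938), 14.983664512634277)
wrist blue floor (array([0.0021, 0.0043, 0.0982]), np.int64(18529), np.float64(0.0006))
  blue rim 34774 0.14935613427866984 ((555.8441772460938, -79.96593475341797), (179.90403747558594, 144.80677795410156), 14.723013877868652)
```

View pics/scene6.png

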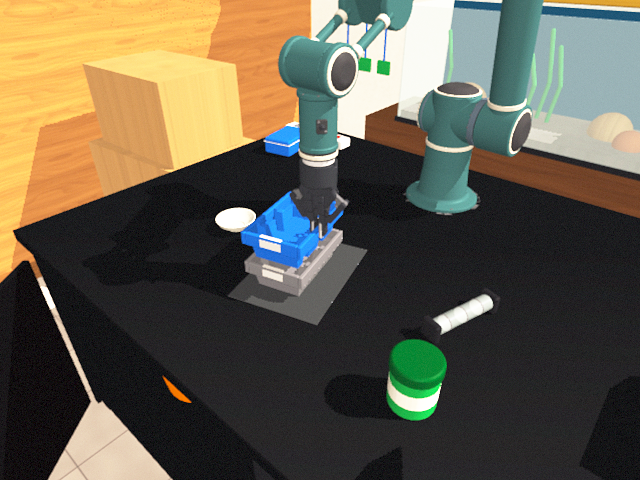

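>>> play_rows:
  motion:
    - [[-0.0025, 0, -0.01], [0, 0, -0.002]]
    - [[-0.0025, 0, -0.025], [0, 0, -0.002]]
    - [[-0.0025, 0, -0.04], [0, 0, -0.002]]
    - [[-0.0025, 0, -0.05], [0, 0, -0.002]]
    - [[-0.0025, 0, -0.05], [0, 0, -0.002]]

```text
time: 11.72
tool_pos: [0.567, -0.0058, 0.1058]
tcp_rot: [-1.076, -1.394, 1.396]
wrist_force: [0.6, -0.2, -3.4]
width: 0.102
```

Run:
```python
from h import *
s=bot.read_state();print(s['tool_pos'],s['wrist_force'],s['torque'],s['time'])
s,im,d=shot('wrist','w7.png');P,u,v=cloud('wrist',d,bluemask(im),s);print(floorfit(P,(.571,-.0745),14.65,.078,.02))
shot('scene','s7.png')
```

```text
[ 0.56704459 -0.00584481  0.10575269] [ 0.57363248 -0.18066607 -3.37998078] [0.19505361 0.00672371 0.03426422] 11.725
(array([-0.0006,  0.0046,  0.0766]), np.int64(18139), np.float64(0.0006))
```

View pics/s7.png

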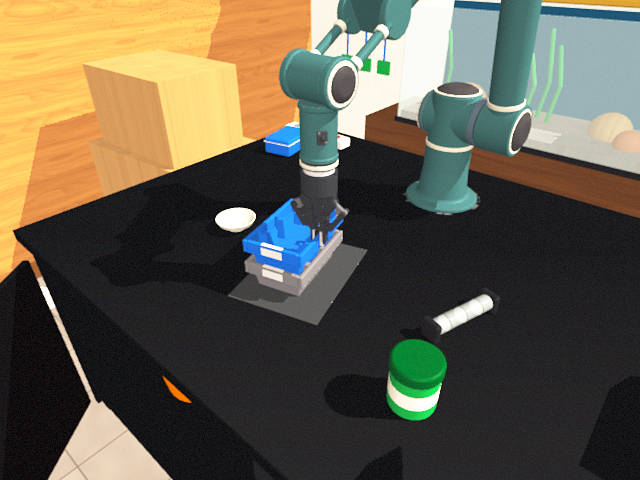

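Below the stacking height with no contact force, so the grooves are passing over the columns. I'll continue slowly.

>>> play_rows:
  motion:
    - [[0, 0, -0.01], [0, 0, 0]]
    - [[0, 0, -0.02], [0, 0, 0]]
    - [[0, 0, -0.03], [0, 0, 0]]
    - [[0, 0, -0.038], [0, 0, 0]]
    - [[0, 0, -0.038], [0, 0, 0]]

```text
time: 12.45
tool_pos: [0.5673, -0.0058, 0.0909]
tcp_rot: [-1.076, -1.395, 1.396]
wrist_force: [-1.1, -0.3, -3.4]
width: 0.101
```

Run:
```python
from h import *
s=bot.read_state();print(s['tool_pos'],s['wrist_force'],s['torque'],s['time'])
s,im,d=shot('wrist','w8.png');P,u,v=cloud('wrist',d,bluemask(im),s);print(floorfit(P,(.571,-.0745),14.65,.06,.02))
```

```text
[ 0.56729586 -0.00584599  0.09086802] [-1.1434561  -0.33313913 -3.39751249] [ 0.20943016 -0.03305961  0.01341947] 12.45
(array([0.0002, 0.0047, 0.0618]), np.int64(18173), np.float64(0.0006))
```

>>> play_rows:
  motion:
    - [[0, 0, -0.004], [0, 0, 0]]
    - [[0, 0, -0.008], [0, 0, 0]]
    - [[0, 0, -0.01], [0, 0, 0]]
    - [[0, 0, -0.01], [0, 0, 0]]

```text
time: 13.0
tool_pos: [0.5678, -0.0059, 0.0874]
tcp_rot: [-1.077, -1.396, 1.395]
wrist_force: [-0.1, 0.4, -2.4]
width: 0.107
```

Run:
```python
from h import *
s=bot.read_state();print(s['tool_pos'],s['wrist_force'],s['torque'],s['time'])
s,im,d=shot('wrist','w9.png');P,u,v=cloud('wrist',d,bluemask(im),s);print(floorfit(P,(.571,-.0745),14.65,.06,.02))
```

```text
[ 0.56775495 -0.00590402  0.08739675] [-0.07374855  0.36731339 -2.42821341] [ 0.19902534 -0.15323188  0.02965297] 13.0
(array([0.0009, 0.003 , 0.0584]), np.int64(18296), np.float64(0.0006))
```

>>> play_rows:
  motion:
    - [[0, 0, -0.003], [0, 0, 0]]
    - [[0, 0, -0.005], [0, 0, 0]]
    - [[0, 0, -0.005], [0, 0, 0]]

```text
time: 13.42
tool_pos: [0.5678, -0.0059, 0.0856]
tcp_rot: [-1.078, -1.396, 1.395]
wrist_force: [0.4, 0.6, -0.8]
width: 0.106
```

Run:
```python
from h import *
s=bot.read_state();print(s['tool_pos'],s['wrist_force'],s['torque'],s['time'])
s,im,d=shot('wrist','w10.png');P,u,v=cloud('wrist',d,bluemask(im),s);print(floorfit(P,(.571,-.0745),14.65,.06,.02))
```

```text
[ 0.56784947 -0.00588247  0.08560364] [ 0.44627697  0.61541706 -0.83686174] [ 0.10111655 -0.0706044   0.00810415] 13.425
(array([0.0002, 0.0004, 0.0568]), np.int64(18356), np.float64(0.0006))
```

Weight is nearly all carried by the grey tub. I'll let go and rise.

>>> play_rows:
  motion:
    - [[0, 0, 0], [0, 0, 0]]
    - [[0, 0, 0], [0, 0, 0]]
    - [[0, 0, 0], [0, 0, 0]]
    - [[0, 0, 0.05], [0, 0, 0]]
    - [[0, 0, 0.12], [0, 0, 0]]
    - [[0, 0, 0.2], [0, 0, 0]]
    - [[0, 0, 0.25], [0, 0, 0]]
    - [[0, 0, 0.25], [0, 0, 0]]
    - [[0, 0, 0.25], [0, 0, 0]]
  gripper: 0.7

```text
time: 14.6
tool_pos: [0.5667, -0.0058, 0.184]
tcp_rot: [-1.075, -1.394, 1.396]
wrist_force: [0.1, -0.2, -0.6]
width: 0.301
```

Run:
```python
from h import *
s=bot.read_state();print(s['tool_pos'],s['wrist_force'],s['torque'],s['time'],s['width'])
c0=(.571,-.0745)
for n in ['top','scene','wrist']:
    s,im,d=shot(n,n+'11.png')
    P,u,v=cloud(n,d,bluemask(im),s); print(n,'blue floor',floorfit(P,c0,14.65,.056,.02))
    Q=P[(P[:,2]>.1)&(P[:,2]<.12)&(np.hypot(P[:,0]-c0[0],P[:,1]-c0[1])<.17)]
    print('  blue rim',len(Q),np.median(Q[:,2]),cv2.minAreaRect((Q[:,:2]*1000).astype(np.float32)))
```

```text
[ 0.56672897 -0.0058018   0.18400891] [ 0.08979976 -0.20783445 -0.55098758] [-0.01933644 -0.02124102 -0.0511046 ] 14.6 0.3009638867207836
top blue floor (array([ 0.0106, -0.0019,  0.0566]), np.int64(130), np.float64(0.0017))
  blue rim 1357 0.10734880724452804 ((570.9339599609375, -73.39613342285156), (212.0091094970703, 144.40890502929688), 14.557828903198242)
scene blue floor (array([0.0002, 0.0101, 0.0577]), np.int64(395), np.float64(0.0011))
  blue rim 1330 0.10781731946628373 ((571.0848388671875, -71.43019104003906), (213.69952392578125, 146.37245178222656), 14.552421569824219)
wrist blue floor (array([-0.0006,  0.0017,  0.0566]), np.int64(9205), np.float64(0.0007))
  blue rim 15802 0.10805377722703105 ((569.5001220703125, -76.19450378417969), (211.69058227539062, 144.03103637695312), 14.593562126159668)
```

View pics/scene11.png

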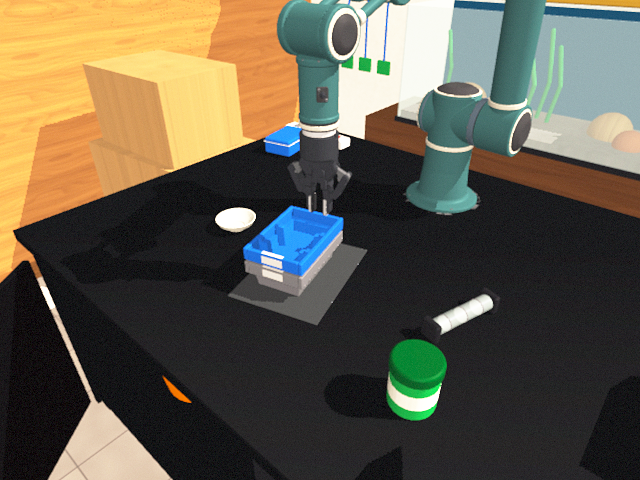

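View pics/wrist11.png

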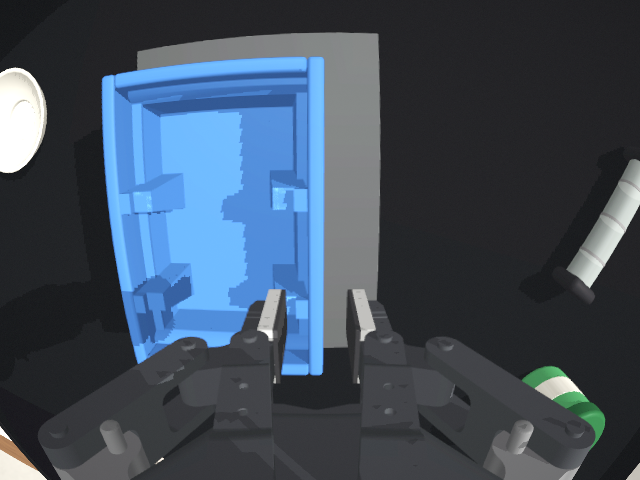

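Level, plaques aligned, about 5 mm short of home. I'll shut the fingers and press mid-floor.

>>> play_rows:
  motion:
    - [[0.005, -0.06, 0], [0, 0, 0]]
    - [[0.01, -0.13, 0], [0, 0, 0]]
    - [[0.01, -0.172, -0.04], [0, 0, 0]]
    - [[0.01, -0.172, -0.12], [0, 0, 0]]
    - [[0.01, -0.172, -0.2], [0, 0, 0]]
    - [[0.01, -0.172, -0.26], [0, 0, 0]]
    - [[0.01, -0.172, -0.29], [0, 0, 0]]
    - [[0.01, -0.172, -0.3], [0, 0, 0]]
    - [[0.01, -0.172, -0.3], [0, 0, 0]]
    - [[0.01, -0.172, -0.3], [0, 0, 0]]
  gripper: 1

```text
time: 16.0
tool_pos: [0.5725, -0.0748, 0.0664]
tcp_rot: [-1.079, -1.397, 1.395]
wrist_force: [-0.9, -0.2, -0.8]
width: -0.001
```

>>> play_rows:
  motion:
    - [[0, 0, -0.002], [0, 0, 0]]
    - [[0, 0, -0.005], [0, 0, 0]]
    - [[0, 0, -0.01], [0, 0, 0]]
    - [[0, 0, -0.013], [0, 0, 0]]
    - [[0, 0, -0.013], [0, 0, 0]]

```text
time: 16.62
tool_pos: [0.5713, -0.0746, 0.0598]
tcp_rot: [-1.076, -1.395, 1.396]
wrist_force: [-0.6, -0.1, 0.6]
width: -0.0
```

>>> play_rows:
  motion:
    - [[0, 0, -0.002], [0, 0, 0]]
    - [[0, 0, -0.004], [0, 0, 0]]
    - [[0, 0, -0.006], [0, 0, 0]]
    - [[0, 0, -0.006], [0, 0, 0]]

```text
time: 17.12
tool_pos: [0.5715, -0.0747, 0.0576]
tcp_rot: [-1.077, -1.395, 1.395]
wrist_force: [0.1, 0.5, -0.1]
width: 0.003
```

>>> play_rows:
  motion:
    - [[0, 0, -0.002], [0, 0, 0]]
    - [[0, 0, -0.004], [0, 0, 0]]
    - [[0, 0, -0.004], [0, 0, 0]]

```text
time: 17.5
tool_pos: [0.5716, -0.0747, 0.0561]
tcp_rot: [-1.077, -1.395, 1.395]
wrist_force: [0.7, 0.4, 0.8]
width: -0.002
```

>>> play_rows:
  motion:
    - [[0, 0, -0.0015], [0, 0, 0]]
    - [[0, 0, -0.003], [0, 0, 0]]
    - [[0, 0, -0.003], [0, 0, 0]]

```text
time: 17.88
tool_pos: [0.5717, -0.0747, 0.0551]
tcp_rot: [-1.077, -1.396, 1.395]
wrist_force: [-0.7, 0.2, 2.2]
width: -0.002
```

>>> play_rows:
  motion:
    - [[0, 0, -0.0015], [0, 0, 0]]
    - [[0, 0, -0.003], [0, 0, 0]]
    - [[0, 0, -0.003], [0, 0, 0]]

```text
time: 18.25
tool_pos: [0.5717, -0.0747, 0.0539]
tcp_rot: [-1.077, -1.395, 1.395]
wrist_force: [-1.3, -0.3, 3.7]
width: 0.002
```

>>> play_rows:
  motion:
    - [[0, 0, -0.0012], [0, 0, 0]]
    - [[0, 0, -0.0025], [0, 0, 0]]
    - [[0, 0, -0.0025], [0, 0, 0]]

```text
time: 18.62
tool_pos: [0.5717, -0.0747, 0.0534]
tcp_rot: [-1.077, -1.396, 1.395]
wrist_force: [-2.4, -0.6, 7.8]
width: 0.001
```

>>> play_rows:
  motion:
    - [[0, 0, -0.0012], [0, 0, 0]]
    - [[0, 0, -0.002], [0, 0, 0]]
    - [[0, 0, -0.002], [0, 0, 0]]

```text
time: 19.0
tool_pos: [0.5717, -0.0748, 0.0529]
tcp_rot: [-1.077, -1.396, 1.395]
wrist_force: [-4.0, -0.4, 9.7]
width: 0.003
```

>>> play_rows:
  motion:
    - [[0, 0, -0.001], [0, 0, 0]]
    - [[0, 0, -0.002], [0, 0, 0]]
    - [[0, 0, -0.002], [0, 0, 0]]

```text
time: 19.38
tool_pos: [0.5718, -0.0748, 0.0524]
tcp_rot: [-1.077, -1.396, 1.395]
wrist_force: [-4.3, 0.5, 11.0]
width: -0.001
```

>>> play_rows:
  motion:
    - [[0, 0, -0.001], [0, 0, 0]]
    - [[0, 0, -0.001], [0, 0, 0]]

```text
time: 19.62
tool_pos: [0.5718, -0.0748, 0.0521]
tcp_rot: [-1.077, -1.396, 1.395]
wrist_force: [-4.8, 0.4, 11.6]
width: 0.001
```

Run:
```python
from h import *
s=bot.read_state();print(s['tool_pos'],s['wrist_force'],s['torque'],s['time'],s['width'])
s,im,d=shot('wrist','w12.png');P,u,v=cloud('wrist',d,bluemask(im),s);print(floorfit(P,(.571,-.0745),14.65,.053,.02))
```

```text
[ 0.57179093 -0.07479499  0.05214509] [-4.75043084  0.42034932 11.56479547] [0.09184787 0.6992886  0.03010252] 19.625 0.0006293124665076417
(array([0.0088, 0.0002, 0.0521]), np.int64(17224), np.float64(0.0006))
```

View pics/w12.png

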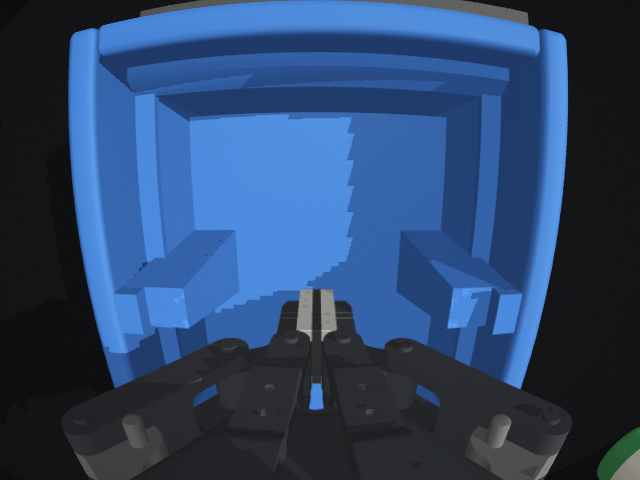

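>>> play_rows:
  motion:
    - [[0, 0, -0.001], [0, 0, 0]]
    - [[0, 0, -0.0015], [0, 0, 0]]
    - [[0, 0, -0.0015], [0, 0, 0]]

```text
time: 20.05
tool_pos: [0.5718, -0.0748, 0.0519]
tcp_rot: [-1.077, -1.396, 1.395]
wrist_force: [-5.0, 1.1, 14.5]
width: -0.002
```

>>> play_rows:
  motion:
    - [[0, 0, -0.001], [0, 0, 0]]
    - [[0, 0, -0.0015], [0, 0, 0]]
    - [[0, 0, -0.0015], [0, 0, 0]]

```text
time: 20.42
tool_pos: [0.5718, -0.0748, 0.0515]
tcp_rot: [-1.077, -1.395, 1.396]
wrist_force: [-5.9, 1.1, 14.7]
width: 0.002
```

Run:
```python
from h import *
s=bot.read_state();print(s['tool_pos'],s['wrist_force'],s['torque'],s['time'],s['width'])
s,im,d=shot('wrist','w13.png');P,u,v=cloud('wrist',d,bluemask(im),s);print(floorfit(P,(.571,-.0745),14.65,.053,.02))
```

```text
[ 0.57181804 -0.07482954  0.0515267 ] [-5.9390216   1.08145023 14.65876592] [0.12787497 1.02743421 0.0038992 ] 20.425 0.0024267337730004917
(array([0.0034, 0.0001, 0.0515]), np.int64(17208), np.float64(0.0006))
```

Tilt is falling (0.0034) and the floor is at 51.5 mm. A little more.

>>> play_rows:
  motion:
    - [[0, 0, -0.001], [0, 0, 0]]
    - [[0, 0, -0.0012], [0, 0, 0]]
    - [[0, 0, -0.0012], [0, 0, 0]]

```text
time: 20.85
tool_pos: [0.5719, -0.0749, 0.0511]
tcp_rot: [-1.077, -1.395, 1.396]
wrist_force: [-5.8, 0.2, 15.5]
width: 0.002
```

>>> play_rows:
  motion:
    - [[0, 0, -0.001], [0, 0, 0]]
    - [[0, 0, -0.001], [0, 0, 0]]
    - [[0, 0, -0.001], [0, 0, 0]]

```text
time: 21.22
tool_pos: [0.5719, -0.0748, 0.0512]
tcp_rot: [-1.077, -1.396, 1.396]
wrist_force: [-7.3, 0.4, 18.7]
width: 0.002
```

Run:
```python
from h import *
s=bot.read_state();print(s['tool_pos'],s['wrist_force'],s['torque'],s['time'],s['width'])
s,im,d=shot('wrist','w14.png');P,u,v=cloud('wrist',d,bluemask(im),s);print(floorfit(P,(.571,-.0745),14.65,.053,.02))
```

```text
[ 0.57188417 -0.07483878  0.05115832] [-7.26655466  0.434598   18.71950747] [0.10653016 1.22108171 0.0540172 ] 21.225 0.0016659135593323935
(array([-0.0008, -0.0003,  0.0511]), np.int64(17244), np.float64(0.0006))
```

>>> play_rows:
  motion:
    - [[0, 0, -0.0006], [0, 0, 0]]
    - [[0, 0, -0.0006], [0, 0, 0]]
    - [[0, 0, -0.0006], [0, 0, 0]]

```text
time: 21.65
tool_pos: [0.5719, -0.0749, 0.0511]
tcp_rot: [-1.077, -1.395, 1.396]
wrist_force: [-7.8, 0.6, 20.4]
width: -0.001
```

The force rises with no travel: it is on the stop. Retracting and checking.

>>> play_rows:
  motion:
    - [[0, 0, 0.005], [0, 0, 0]]
    - [[0, 0, 0.02], [0, 0, 0]]
    - [[0, 0, 0.08], [0, 0, 0]]
    - [[0, 0, 0.18], [0, 0, 0]]
    - [[0, 0, 0.3], [0, 0, 0]]
    - [[0, 0, 0.38], [0, 0, 0]]
    - [[0, 0, 0.4], [0, 0, 0]]
    - [[0, 0, 0.4], [0, 0, 0]]

```text
time: 22.65
tool_pos: [0.5713, -0.0746, 0.2077]
tcp_rot: [-1.077, -1.395, 1.395]
wrist_force: [0.4, -0.2, -0.1]
width: 0.001
```

Run:
```python
from h import *
s=bot.read_state();print(s['tool_pos'],s['wrist_force'],s['time'])
c0=(.571,-.0745)
for n in ['top','scene','wrist']:
    s,im,d=shot(n,n+'15.png')
    P,u,v=cloud(n,d,bluemask(im),s); print(n,'blue floor',floorfit(P,c0,14.65,.051,.02))
    Q=P[(P[:,2]>.094)&(P[:,2]<.112)&(np.hypot(P[:,0]-c0[0],P[:,1]-c0[1])<.17)]
    print('  blue rim',len(Q),np.median(Q[:,2]),cv2.minAreaRect((Q[:,:2]*1000).astype(np.float32)))
    P,u,v=cloud(n,d,~bluemask(im),s); 
    q=P[:,:2]-c0; m=(abs(q[:,0])<.16)&(abs(q[:,1])<.14)&(P[:,2]<.02); print('  mat z',np.median(P[m,2]))
```

```text
[ 0.57132696 -0.07459323  0.20769491] [ 0.44947818 -0.21095478 -0.09444146] 22.65
top blue floor (array([0.0086, 0.0049, 0.0506]), np.int64(503), np.float64(0.0019))
  blue rim 1016 0.10196026723859158 ((570.6376342773438, -73.46694946289062), (212.0634307861328, 143.9634246826172), 14.792914390563965)
  mat z 0.0012363315371353924
scene blue floor (array([-0.0027,  0.0015,  0.0524]), np.int64(400), np.float64(0.001))
  blue rim 1381 0.10233485250541437 ((571.366455078125, -71.74505615234375), (215.20950317382812, 146.22415161132812), 14.53532886505127)
  mat z 0.003413660826045478
wrist blue floor (array([ 0.0004, -0.0005,  0.0513]), np.int64(8059), np.float64(0.0007))
  blue rim 11953 0.10262906743223818 ((558.9132080078125, -78.91388702392578), (188.76795959472656, 144.5302276611328), 14.475038528442383)
  mat z 0.0007214732544759683
```

View pics/scene15.png

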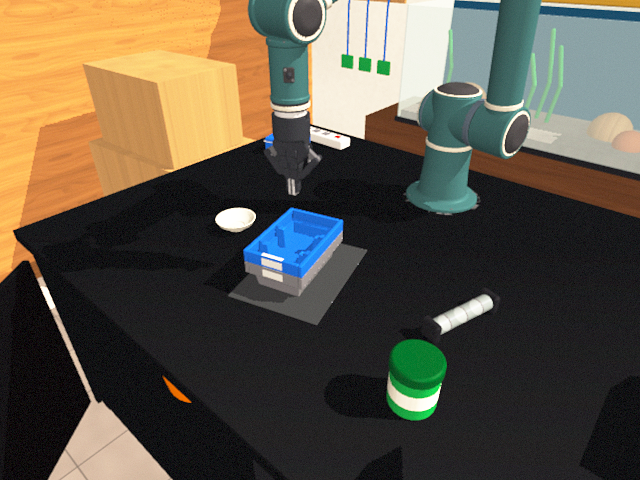

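View pics/wrist15.png

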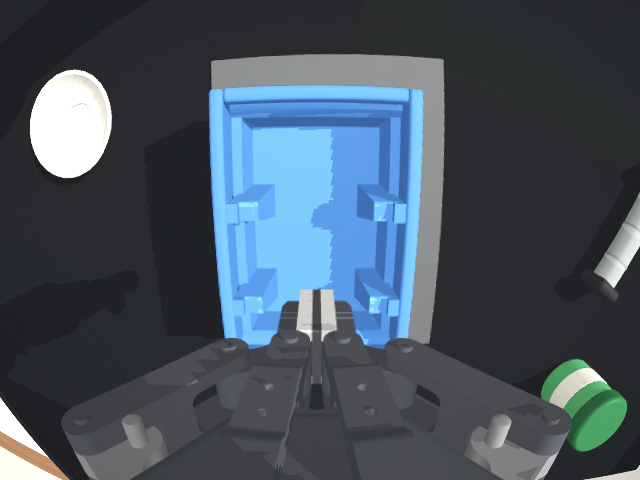

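The tubs look nested and level with no gap in the scene view, plaques stacked at (271,260) and (272,275). Handing in.

```bash
python3 -c "
from workcell import bot
print(bot.finish_job())"
```

```text
the job is handed in; nothing more can be done
None
```

The blue tub is nested in the grey one with both white plaques at the far end, and I handed the job in. No verdict was reported back.

I pinched the blue collar on one long side and lifted it about 79 mm. I turned it half a turn off to the side, measured the grey tub, then lowered blue in under control and let go. It hung about 5 mm short of home, so I pressed mid-floor with shut fingers. The force read at most about 20.4 N after each step, and at the end it rose without further travel, so the tub was on its stop.

**Last checks:**
- **Height:** the wrist camera put the blue floor at 51.3 mm, where fully home should be 51 mm. The top camera said 50.6 mm and the scene camera 52.4 mm; the scene camera also read the mat and floor 1–3 mm higher than the others.
- **Level:** the wrist fit gave tilts under 0.001 rad. The top camera's fit, from a partly hidden and noisy floor, gave 0.009 and 0.005 rad.
- **Centring:** blue and grey centres are within about 1 mm of each other in the top view.
- **Surroundings:** I saw no movement of the grey tub. The arm never went near the canister, dish or heater guard, and it ended clear of everything.

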